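Nip up the pasta machine's hold-down nut between its ribs

TASK

With the big ring wrench from the wooden board, tighten the pasta machine's hold-down nut clockwise until it comes up against its stop, in short strokes because two ribs block the swing, and nip it up there for a moment with about 1.2 N m (12 N on the wrench's upright grip), never anywhere near 2.5 N m, and do not push hard on the ribs. Then lay the wrench back flat on the board and let go. Touch the nut only with the wrench, and leave the small wrench and the pastry cutter where they are.

Things in the scene. Friction and masses are not known exactly. Their poses are not given: they have to be found in the camera images.
- machine: Fixed chromed pasta machine. Origin on the counter under the nut's axis; z up; x points from the nut to the rollers (rollers and cheeks fill x 85 to 225 mm, y -100 to 165 mm with the crank, up to 150 mm high). Foot plate 200 mm wide, 12 mm thick, x -75 to 200 mm. Round boss of radius 32 mm under the nut, top 30 mm above the counter: the seated wrench rests on it.
- ribs: Two fixed upright steel plates on the foot plate, 45 to 81 mm from the nut's axis, 8 mm thick, top 52 mm above the counter, in the directions 120 degrees left and right of the machine's x. Origin and axes as the machine's. The seated wrench's bar lies between them, its grip away from the rollers; it meets a rib when turned 44 degrees either way from wrench x parallel to machine x.
- nut: Steel hexagon nut, 40 mm across flats, 16 mm high (35.5 mm across flats at the chamfered top). Origin at the centre of its underside, 30 mm above the counter, z up; x is square to a flat (flats every 60 degrees). Tightens clockwise from above against steady friction of 0.45 N m (4.5 N at the wrench's grip), 1.5 to 2.0 rad from the start to a hard stop that is not marked and must be felt.
- nut_top (a point): Centre of the nut's top, 46 mm above the counter; axes as the nut's.
- wrench: Loose steel ring wrench, about 0.35 kg, lying flat. Origin at the underside below the grip, at its centre of mass; z up; x along the bar to the ring. Bar 16 mm wide, 18 mm high; ring 18 mm high, 59 mm over flats outside, with a through hexagonal hole 43 mm across flats, flats square to x and every 60 degrees: about 7 degrees of play either way on the nut. Tail 26 mm wide at x -60 to -90 mm.
- wrench_grip (a point): Centre of the wrench's upright grip, 45 mm above the wrench's underside: a dark block 14 mm thick (along the wrench's x, so fingers closing along the bar hold it steady), 26 mm wide (along its y), from 18 to 72 mm above the underside. Axes as the wrench's.
- wrench_socket (a point): Centre of the hexagonal hole at the wrench's underside, 100 mm from the grip along the wrench's x. Seated, it lies on the boss at the nut's underside.
- board: Wooden chopping board 300 x 200 x 18 mm, fixed; origin at the centre of its underside, z up, long side along its x. The big wrench starts on it.
- small_wrench: Small loose spanner 130 mm long, on the board beside the big wrench; bystander. Origin at its underside.
- washer_top (a point): Centre of the top of the spring washer round the boss, 76 mm wide, on the nut's axis, 20.0 mm above the counter when unloaded. It sinks 0.5 mm for each 1 N m of tightening torque about the nut's axis (10 N across the bar at the grip; twisting the grip adds to it); the nut then gives by 0.1 rad per N m and springs back by as much when let go.
- cutter: Steel ring pastry cutter, 70 mm wide, 30 mm high, loose in the baking tray on the other side; bystander. Origin at the centre of its underside.
- pin_top (a point): Top of the thin brass draw pin, 12 mm wide, that stands out of the 20 mm stud in the middle of the nut. It rises 1.2 mm for each rad the nut is tightened, to 60.0 mm above the counter when the nut is at its stop.
Mind the look-alikes: they are no part of the job. Of the things shaped like the wrench, the steel one is meant.

How it is judged:
By the outcome, as a careful person would: the job done as asked, in the order asked, and still so for the second after the job is handed in, with the robot touching nothing.
It also fails if it takes over 72 s, if anything falls off the work surface, if the arm or the gripper's body presses on something with over 40 N, if the wrist force passes 120 N, or if a joint passes its speed limit or range.

ROBOT

A 6-joint arm with a two-finger parallel gripper is mounted at the origin on the work surface. World frame = base frame: x ahead of the robot, y to its left, z up, the work surface at z = 0. Lengths are in m, angles in rad, forces in N, time in s.
With the tool pointing down it reaches from about 0.325 to 0.85 m from the base axis. Payload 4.4 kg.
Tool frame: the origin (TCP) lies at the centre of the arm's flange, where the gripper is bolted on; the fingertips stand 199 mm ahead of it and the grasp point (between the pads) lies 180 mm ahead of it; z points along the fingers, y is the line along which they close (so a half turn about z gives the same grasp; the last joint's range is limited). The gripper opens to 94 mm and grips with 3 to 60 N. Pads are 16 mm wide; open, the fingers measure 119 mm over their backs; the gripper's body (75 mm by 177 mm) begins 78 mm behind the grasp point.
Start: joints at [-1.256, 0.207, 1.542, -0, 1.393, -0.15], TCP at [0.258, -0.514, 0.405] pointing down, gripper open.
Joint ranges: [-2.73, 2.73], [-0.86, 2.22], [0.23, 2.46], [-1.11, 4.25], [0.08, 2.63], [-2.82, 2.82]. Speed limits (rad/s): [2.79, 2.79, 3.14, 3.14, 3.14, 3.14].

INTERFACE

Orientations are given as a unit quaternion [x, y, z, w].
In Python, from plant import state, capture, close_job, recognise gives the robot as it stands.
- The arm moves only by the shell command python3 -m inch 'ROWS' [FORCE]. ROWS is a JSON object of lists of equal length, an entry for each row: "travel": the shift along the tool's x, y, z in cm, a list of three; "rot": the turn, a rotation vector about the tool's x, y, z in rad, a list of three; "claw": the finger opening in cm, from 0 to 9.4. In form: {"travel": [[dx, dy, dz], ...], "rot": [[rx, ry, rz], ...], "claw": [claw, ...]}. A call has 1 to 20 rows; each row is the pose to reach, as a shift and turn from the pose commanded when the call began, along the tool's axes at that moment; what a row does not reach only later rows make up. A row lasts 1/8 s, in which the tool goes at most 62.5 mm and 10.7 degrees, less where a joint would pass 70% of its speed; a pose out of reach is approached as far as the arm can. A call with a gripper value outside its range is refused whole. The fingers move at their own pace and stop on an object; FORCE is the grip in N (left out, the last holds). Time passes only in rows, so rows that repeat a pose let the fingers close. It gives the time, the measured TCP pose, the force, the opening and the grip force at its end, in the units of the state.
- state(): the state, without advancing time (a new reading comes with each control period).
- capture(name): name is "scene" or "top"; returns a dict with "image" (400x640x3 uint8, red, green, blue), "vfov" (degrees; the focal length in pixels is half the picture's height over the tangent of half this angle, whatever the lens; pixels are square), "cx", "cy" (the principal point, pixels), "T" (4x4, takes a point from camera to world coordinates). Camera axes: x right, y down, z forward; pixel columns grow to the right and rows downward; lengths in m; the calibration is good to about 2 mm. A picture is of the moment at which its call begins. There is no depth.
- close_job(): hands the job in; it is judged then, once.
Trained networks look in a picture, given as the dict that the camera call returned (one of the last four; its "shot" number tells which), for a name from the list of things; names that differ only in an ending like _2 or _b are one class to them, and where a whole thing is asked for, a point or a joint stands for the part that bears it (a point fixed in the world has none). Each returns a list of dicts, best first, with "conf" (0 to 1); they miss things now and then, are a little off and sometimes report something else, mostly with a low value. They report only what shows in the picture. A call takes as long as a camera call. They do not tell look-alikes from the thing itself.
- recognise(picture, label): "xyz" ([x, y, z] in m, in the coordinates of the camera as it stood for that picture, good to about 4 mm: the middle of the surface that is visible of it).
The state is a dict: "time_s": time; "joints": joint angles; "qvel": joint speeds; "tau": joint torques, N m; "tcp_pos": TCP position; "tool_rot": TCP orientation; "ft_force": force on the tool from outside, world axes, zero at the start; "ft_torque": the same for the moment, N m; "opening": finger opening in m; "grasp_force": force on a finger pad.
Only numpy, scipy, OpenCV 4.12 (cv2) and the standard library are available. Lean on these libraries where they do the work, as an engineer would, in place of code of your own. Each camera call takes 0.05 s, during which the arm holds its last target. There are 200 camera calls.

## Working session

There is one attempt and no reset: what is moved stays moved. The work goes in short steps, Python scripts to look and compute and a shell command to move; the robot and the scene stay as the last step left them, time stands still between calls to the robot, and variables do not carry over. Pictures are saved under pics/ and viewed, at most 10 in all, crops included, and the job is handed in when it is done.

```bash
ls; mkdir -p pics
cat > h.py <<'E'
import numpy as np, cv2
from plant import state, capture, recognise
from scipy.spatial.transform import Rotation as R
def K(p):
    f=p["image"].shape[0]/2/np.tan(np.radians(p["vfov"])/2); return f,p["cx"],p["cy"]
def ray(p,u,v):
    f,cx,cy=K(p); T=np.array(p["T"]); d=T[:3,:3]@np.array([(u-cx)/f,(v-cy)/f,1]); return T[:3,3],d
def onz(p,u,v,z):
    o,d=ray(p,u,v); return o+d*(z-o[2])/d[2]
def proj(p,X):
    f,cx,cy=K(p); T=np.array(p["T"]); c=T[:3,:3].T@(np.array(X)-T[:3,3]); return cx+f*c[0]/c[2],cy+f*c[1]/c[2]
def save(p,n): cv2.imwrite(f"pics/{n}.png",p["image"][:,:,::-1])
E
python3 - <<'E'
from h import *
s=state(); print(s)
for n in("scene","top"):
    p=capture(n); save(p,n+"0"); print(n,p["vfov"],p["cx"],p["cy"],np.round(p["T"],4).tolist())
    T=np.array(p["T"])
    for l in("machine","nut","nut_top","ribs","wrench","wrench_grip","wrench_socket","board","small_wrench","washer_top","cutter","pin_top"):
        for r in recognise(p,l)[:3]:
            w=T[:3,:3]@r["xyz"]+T[:3,3]; print(l,round(r["conf"],2),np.round(w,3),np.round(proj(p,w)))
E
```

```text
pics
{'time_s': 0.0, 'joints': array([-1.25548423e+00,  2.07392942e-01,  1.54291109e+00,  1.25987535e-05,
        1.39351400e+00, -1.50514679e-01]), 'qvel': array([ 0.00142491,  0.0014345 , -0.00133832, -0.00154523, -0.00143892,
       -0.00064757]), 'tau': array([ 9.17278376e-04, -3.70881629e+01, -2.81413901e+01,  6.98715518e-02,
        3.60661384e-02, -1.71403904e-04]), 'tcp_pos': array([ 0.25814049, -0.51340061,  0.40352603]), 'tool_rot': array([ 9.72997732e-01,  2.30811990e-01, -8.54017956e-05, -1.10942094e-03]), 'ft_force': array([ 0.0856828 , -0.28768389, -0.15110344]), 'ft_torque': array([ 0.01167162, -0.02956905, -0.03577966]), 'grasp_force': 0.0, 'opening': 0.09420931154734062}
scene 47.96128803870915 320.9784298617343 197.75886896177852 [[0.5682, 0.6841, -0.4573, 1.0361], [0.8229, -0.4695, 0.3201, -0.4002], [0.0043, -0.5582, -0.8297, 1.1443], [0.0, 0.0, 0.0, 1.0]]
machine 0.86 [0.771 0.028 0.086] [399. 280.]
nut 0.47 [0.664 0.039 0.043] [374. 254.]
nut 0.17 [0.512 0.34  0.02 ] [419. 173.]
nut_top 0.47 [0.666 0.038 0.047] [375. 254.]
ribs 0.43 [ 0.63  -0.004  0.046] [354. 2
[... 746 characters left out ...]
139.]
nut 0.4 [0.649 0.047 0.046] [318. 140.]
ribs 0.6 [0.622 0.007 0.047] [331. 147.]
wrench 0.7 [0.541 0.313 0.038] [241. 173.]
wrench 0.69 [0.181 0.365 0.018] [225. 281.]
wrench 0.29 [0.652 0.046 0.046] [319. 139.]
wrench_grip 0.71 [0.546 0.312 0.034] [241. 172.]
wrench_grip 0.71 [0.177 0.367 0.018] [224. 282.]
wrench_socket 0.84 [0.174 0.366 0.02 ] [225. 283.]
wrench_socket 0.67 [0.521 0.424 0.022] [209. 180.]
wrench_socket 0.6 [0.548 0.31  0.035] [242. 171.]
board 0.95 [0.487 0.341 0.019] [233. 190.]
small_wrench 0.48 [0.524 0.421 0.022] [210. 180.]
washer_top 0.51 [0.64  0.049 0.017] [318. 145.]
cutter 0.53 [ 0.516 -0.349  0.031] [436. 178.]
pin_top 0.44 [0.489 0.343 0.019] [233. 189.]
```

Run:
```python
import cv2
a=cv2.imread("pics/scene0.png")[80:330,310:510]; b=cv2.imread("pics/top0.png")[80:305,180:350]
cv2.imwrite("pics/s0c.png",cv2.resize(a,None,fx=2.4,fy=2.4,interpolation=cv2.INTER_CUBIC))
cv2.imwrite("pics/t0c.png",cv2.resize(b,None,fx=2.6,fy=2.6,interpolation=cv2.INTER_CUBIC))
```

```text
(no output)
```

View pics/s0c.png

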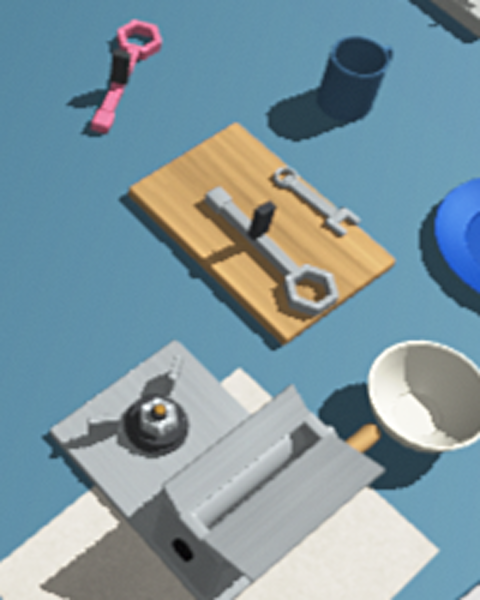

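View pics/t0c.png

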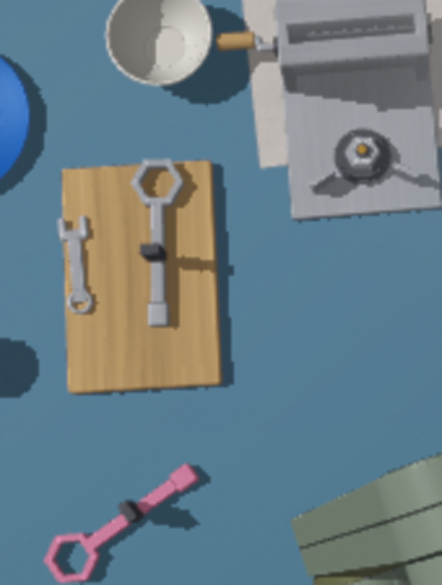

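Run:
```python
import cv2,numpy as np
s=cv2.imread("pics/scene0.png"); t=cv2.imread("pics/top0.png")
def z(i,u,v,w,f): return cv2.resize(i[v-w:v+w,u-w:u+w],None,fx=f,fy=f,interpolation=cv2.INTER_CUBIC)
cv2.imwrite("pics/nut0.png",np.hstack([z(s,375,254,16,12),z(t,319,139,16,12)]))
for n,i,u,v in(("s",s,375,252),("t",t,319,137)):
    print(n); c=i[v-4:v+6,u-5:u+6]; print(c[:,:,2].astype(int)-c[:,:,0])
```

```text
s
[[ -8  -8  -9 -12  -7  10  37  34  -1 -12 -10]
 [ -5  -2 -11 -10  37 101 127 120  55  -6  -8]
 [-11  -9 -11  -7  63 125 142 145  97   5 -12]
 [ -7  -8  -8  -6  40 103 134 137  86   2 -11]
 [ -6  -5  -6  -5   3  35  66  73  31  -7  -9]
 [ -6  -6  -5  -5  -5  -3   0   7  -1 -11 -10]
 [ -7  -6  -3  -4  -4  -6  -4  -5  -8 -11  -8]
 [ -7  -7  -5  -5  -5  -7  -7  -5  -6  -8  -8]
 [ -4  -7  -7  -9  -8  -7 -10  -7  -8  -9  -9]
 [ -5  -5  -5  -7  -7  -9 -10 -10  -8  -8  -7]]
t
[[ -8  -8  -8  -8  -9  -8  -8  -8  -9  -7  -7]
 [ -7  -8  -9  -9  -6  -7  -8  -9  -8  -7  -7]
 [ -8  -9  -9  -4  31  24  -2  -8  -9  -8  -8]
 [ -8  -9  -8  21  92  93  52   0  -7  -8  -8]
 [ -9  -9  -5  46 100 105  85  15  -6  -8  -9]
 [ -9  -9  -8  12  83  89  47   2  -6  -7  -9]
 [ -9  -9  -9  -6   9  11   0  -5  -7  -8  -8]
 [ -9  -9  -9  -9  -6  -6  -7  -8  -8  -9  -8]
 [ -9  -9  -9  -9  -8  -8  -8  -9  -9  -8  -7]
 [ -8  -9  -9 -10  -9  -9  -9  -9  -8  -7  -7]]
```

View pics/nut0.png

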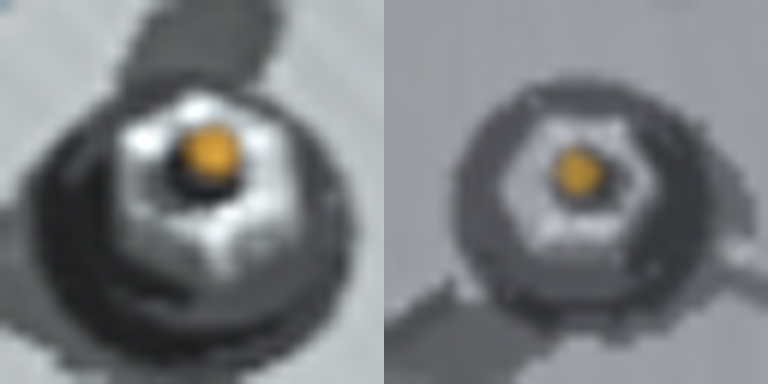

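```bash
cat > fit.py <<'E'
from h import *
from scipy.optimize import minimize, least_squares
U=8
def hexa(af,c=(0,0),z=0,rot=0):
    a=np.radians(30+60*np.arange(6))+rot; r=af/np.sqrt(3)
    return np.c_[c[0]+r*np.cos(a),c[1]+r*np.sin(a),np.full(6,z)]
def box(x0,x1,y0,y1,z): return np.array([[x0,y0,z],[x1,y0,z],[x1,y1,z],[x0,y1,z]],float)
def pix(p,P): return np.array([proj(p,q) for q in P])
def pose(P,q): c,s=np.cos(q[2]),np.sin(q[2]); return P@np.array([[c,s,0],[-s,c,0],[0,0,1]])+[q[0],q[1],q[3]]
def fill(img,uv,off,val):
    cv2.fillPoly(img,[np.round(((uv-off+.5)*U-.5)*16).astype(np.int32)],val,shift=4)
def hull(p,polys):  return cv2.convexHull(np.vstack([pix(p,a) for a in polys]).astype(np.float32))[:,0]
def wrench_mask(p,q,off,n):
    m=np.zeros((n*U,n*U),np.float32)
    for f in (lambda z:box(-.09,.075,-.008,.008,z),lambda z:box(-.09,-.06,-.013,.013,z),lambda z:hexa(.059,(.1,0),z)):
        fill(m,hull(p,[pose(f(z),q) for z in(0,.018)]),off,1)
    # hole: intersect of the two hexes
    h=np.ones_like(m)
    for z in(0,.018):
        k=np.zeros_like(m); fill(k,pix(p,pose(hexa(.043,(.1,0),z),q)),off,1); h*=k
    m[h>0]=0
    fill(m,hull(p,[pose(box(-.007,.007,-.013,.013,z),q) for z in(.018,.072)]),off,1)
    return cv2.resize(m,(n,n),interpolation=cv2.INTER_AREA)
def fit_wrench(pics,q0,soft,z):
    def cost(q):
        q=np.r_[q,z]; return sum(((wrench_mask(p,q,o,n)-s)**2).sum() for p,(s,o,n) in zip(pics,soft))
    r=minimize(cost,q0,method="Nelder-Mead",options=dict(initial_simplex=np.array(q0)+np.array([[0,0,0],[.008,0,0],[0,.008,0],[0,0,.1]]),xatol=1e-5,fatol=1e-3))
    return r.x,r.fun
def woodmask(p,c,n):
    o=np.array([int(c[0])-n//2,int(c[1])-n//2]); I=p["image"][o[1]:o[1]+n,o[0]:o[0]+n].astype(float)
    sat=(I[:,:,0]-I[:,:,2])/(I.max(2)+1)   # wood: red over blue
    return sat,o
def pin(ps,z=None):
    A=[];b=[];out=[]
    for p,c in ps:
        u0,v0=int(c[0])-6,int(c[1])-6; I=p["image"][v0:v0+13,u0:u0+13].astype(float); w=np.clip(I[:,:,0]-I[:,:,2]-10,0,None)
        y,x=np.mgrid[0:13,0:13]; uv=(u0+(w*x).sum()/w.sum(),v0+(w*y).sum()/w.sum()); o,d=ray(p,*uv); d/=np.linalg.norm(d)
        out.append(onz(p,*uv,.058 if z is None else z)); M=np.eye(3)-np.outer(d,d); A.append(M); b.append(M@o)
    return np.linalg.solve(sum(A),sum(b)),out
E
python3 - <<'E'
from fit import *
S=capture("scene");T=capture("top")
x,o=pin([(S,(376,251)),(T,(318.5,138))]); print("pin",x.round(4),np.round(o,4))
soft=[]
for p in(S,T):
    c=proj(p,(.56,.309,.036)); sat,off=woodmask(p,c,70)
    soft.append((sat,off)); print(np.percentile(sat,[5,20,50,80,95]).round(2))
    # mask limited: wrench plausible zone (exclude small wrench, off-board) 
fs=[]
for (sat,off),p in zip(soft,(S,T)):
    s=np.clip((.30-sat)/.25,0,1)
    lab=cv2.connectedComponents((s>.3).astype(np.uint8))
    g=proj(p,(.55,.311,.036)); L=lab[1]; k=L[int(g[1])-off[1]-2:int(g[1])-off[1]+3,int(g[0])-off[0]-2:int(g[0])-off[0]+3]; k=np.bincount(k[k>0]).argmax()
    m=cv2.dilate((L==k).astype(np.uint8),np.ones((3,3))); print(k,(L==k).sum())
    fs.append((s*m,off,70))
q0=[.54,.31,0.]
for i in ([0],[1],[0,1]):
    q,c=fit_wrench([(S,T)[j] for j in i],q0,[fs[j] for j in i],.018); print(i,q.round(4),np.degrees(q[2]).round(2),round(c,1))
vis=[]
for p,(s,off,n) in zip((S,T),fs):
    m=wrench_mask(p,np.r_[q,.018],off,n); vis.append(np.hstack([s*255,m*255,np.abs(m-s)*255]))
cv2.imwrite("pics/fit0.png",cv2.resize(np.vstack(vis),None,fx=3,fy=3))
# nut
for n_,p in(("S",S),("T",T)):
    ctr=np.array([x[0],x[1]]); c=proj(p,(*ctr,.046)); n=40; off=np.array([int(c[0])-n//2,int(c[1])-n//2])
    I=p["image"][off[1]:off[1]+n,off[0]:off[0]+n].mean(2)
    roi=np.zeros((n*U,n*U),np.float32); a=np.linspace(0,2*np.pi,40)
    fill(roi,pix(p,np.c_[ctr[0]+.027*np.cos(a),ctr[1]+.027*np.sin(a),np.full(40,.043)]),off,1)
    k=np.zeros_like(roi);fill(k,hull(p,[np.c_[ctr[0]+.011*np.cos(a),ctr[1]+.011*np.sin(a),np.full(40,z)] for z in(.046,.052,.058)]),off,1)
    W=cv2.resize(roi*(1-k),(n,n),interpolation=cv2.INTER_AREA)
    def cost(q):
        m=np.zeros_like(roi); P=[pose(hexa(.0355,z=.046),[q[0],q[1],q[2],0]),pose(hexa(.040,z=q[3]),[q[0],q[1],q[2],0])]
        fill(m,hull(p,P),off,1); m=cv2.resize(m,(n,n),interpolation=cv2.INTER_AREA)
        w=W/W.sum(); a_=m-(w*m).sum(); b_=I-(w*I).sum(); return -(w*a_*b_).sum()/np.sqrt((w*a_*a_).sum()*(w*b_*b_).sum()+1e-9)
    sc=[(cost([*ctr,np.radians(d),z]),d,z) for d in range(-30,30,2) for z in(.036,.042)]
    b=min(sc); r=minimize(cost,[*ctr,np.radians(b[1]),b[2]],method="Nelder-Mead",options=dict(initial_simplex=np.array([*ctr,np.radians(b[1]),b[2]])+np.vstack([np.zeros(4),np.diag([.002,.002,.06,-.003])])))
    print("nut",n_,b,r.x.round(4),np.degrees(r.x[2]).round(1),round(r.fun,3))
E
```

```text
pin [0.6592 0.0472 0.0505] [[0.6622 0.045  0.058 ]
 [0.6566 0.0462 0.058 ]]
[-0.42 -0.4   0.46  0.48  0.5 ]
[-0.43 -0.41  0.4   0.44  0.46]
2 707
1 2017
[0] [0.5276 0.3145 0.0171] 0.98 57.7
[1] [0.5245 0.3152 0.0128] 0.73 1549.3
[0, 1] [0.5266 0.3149 0.0116] 0.66 1618.9
nut S (np.float64(-0.6816743904142657), 0, 0.042) [ 0.6609  0.0476 -0.0546  0.0417] -3.1 -0.732
nut T (np.float64(-0.8599874828693027), -6, 0.036) [ 0.6586  0.0475 -0.0598  0.0366] -3.4 -0.866[ WARN:0@6.006] global loadsave.cpp:1063 imwrite_ Unsupported depth image for selected encoder is fallbacked to CV_8U.
```

View pics/fit0.png

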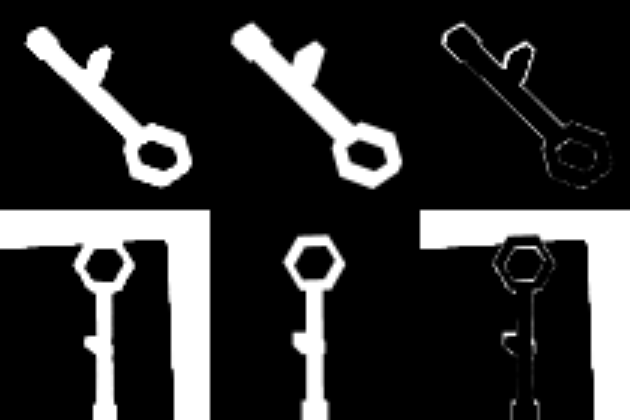

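```bash
cat >> h.py <<'E'
def down(psi):  # psi: yaw (rad) of tool y line
    return R.from_euler("z",psi)*R.from_matrix(np.array([[0,1,0],[1,0,0],[0,0,-1.]]))
def plan(xyz,psi,s=None):
    s=s or state(); R0=R.from_quat(s["tool_rot"]); Rt=down(psi)
    y=R0.apply([0,1,0]); d=(np.arctan2(y[1],y[0])-psi+np.pi/2)%np.pi-np.pi/2  # nearest half turn
    Rt=down(psi+round((np.arctan2(y[1],y[0])-psi-d)/np.pi)*np.pi)
    print("travel cm",(R0.inv().apply(np.array(xyz)-s["tcp_pos"])*100).round(2),"rot",(R0.inv()*Rt).as_rotvec().round(4))
def show(s=None):
    s=s or state(); y=R.from_quat(s["tool_rot"]).apply([[0,1,0],[0,0,1]]); print("t",s["time_s"],"tcp",s["tcp_pos"].round(4),"psi",np.degrees(np.arctan2(y[0][1],y[0][0])).round(2),"z",y[1].round(4),"F",s["ft_force"].round(2),"M",s["ft_torque"].round(3),"open",round(s["opening"],4),"gf",round(s["grasp_force"],1))
E
python3 - <<'E'
from h import *
show(); plan((.526,.315,.36),np.radians(.9))
E
```

```text
t 1.4 tcp [ 0.2582 -0.5138  0.4047] psi -63.31 z [-0. -0. -1.] F [ 0.74 -0.43 -1.1 ] M [-0.044  0.052 -0.   ] open 0.0939 gf 0.0
travel cm [ 61.15 -62.02   4.46] rot [ 0.      0.     -1.1207]
```

```bash
python3 -m inch '{"travel":[[61.15,-62.02,4.46],[61.15,-62.02,4.46],[61.15,-62.02,4.46],[61.15,-62.02,4.46],[61.15,-62.02,4.46],[61.15,-62.02,4.46],[61.15,-62.02,4.46],[61.15,-62.02,4.46],[61.15,-62.02,4.46],[61.15,-62.02,4.46],[61.15,-62.02,4.46],[61.15,-62.02,4.46],[61.15,-62.02,4.46],[61.15,-62.02,4.46],[61.15,-62.02,4.46],[61.15,-62.02,4.46],[61.15,-62.02,4.46],[61.15,-62.02,4.46]],"rot":[[0,0,-1.1207],[0,0,-1.1207],[0,0,-1.1207],[0,0,-1.1207],[0,0,-1.1207],[0,0,-1.1207],[0,0,-1.1207],[0,0,-1.1207],[0,0,-1.1207],[0,0,-1.1207],[0,0,-1.1207],[0,0,-1.1207],[0,0,-1.1207],[0,0,-1.1207],[0,0,-1.1207],[0,0,-1.1207],[0,0,-1.1207],[0,0,-1.1207]],"claw":[9.4,9.4,9.4,9.4,9.4,9.4,9.4,9.4,9.4,9.4,9.4,9.4,9.4,9.4,9.4,9.4,9.4,9.4]}' 20
python3 - <<'E'
from h import *
show(); plan((.526,.315,.246),np.radians(.9))
E
```

```text
time_s: 3.65
tcp_pos: [0.526, 0.3137, 0.3606]
tool_rot: [0.702, 0.712, 0.0, 0.0]
ft_force: [-0.4, -0.3, 0.1]
opening: 0.0938
grasp_force: 0.0
t 3.65 tcp [0.526  0.3137 0.3606] psi 0.8 z [ 5.e-04  1.e-04 -1.e+00] F [-0.44 -0.26  0.1 ] M [ 0.003 -0.065 -0.03 ] open 0.0938 gf 0.0
travel cm [ 1.300e-01 -1.000e-02  1.146e+01] rot [ 0.0005 -0.0001 -0.0018]
```

```bash
python3 -m inch '{"travel":[[0.1,0,5],[0.1,0,9],[0.1,0,11.4],[0.1,0,11.4],[0.1,0,11.4],[0.1,0,11.4],[0.1,0,11.4],[0.1,0,11.4],[0.1,0,11.4]],"rot":[[0,0,0],[0,0,0],[0,0,0],[0,0,0],[0,0,0],[0,0,0],[0,0,0],[0,0,0],[0,0,0]],"claw":[9.4,9.4,9.4,9.4,1.0,1.0,1.0,1.0,1.0]}' 40
python3 - <<'E'
from h import *
show()
E
```

```text
time_s: 4.78
tcp_pos: [0.526, 0.3161, 0.2463]
tool_rot: [0.701, 0.713, 0.0, 0.0]
ft_force: [0.6, 0.9, -0.7]
opening: 0.0476
grasp_force: 0.0
t 4.775 tcp [0.526  0.3161 0.2463] psi 0.91 z [ 3.e-04  1.e-04 -1.e+00] F [ 0.56  0.85 -0.74] M [-0.029 -0.079  0.035] open 0.0476 gf 0.0
```

```bash
python3 -m inch '{"travel":[[0,0,0],[0,0,0],[0,0,0],[0,0,0],[0,0,0],[0,0,0],[0,0,-1],[0,0,-3],[0,0,-5.5],[0,0,-8],[0,0,-8]],"rot":[[0,0,0],[0,0,0],[0,0,0],[0,0,0],[0,0,0],[0,0,0],[0,0,0],[0,0,0],[0,0,0],[0,0,0],[0,0,0]],"claw":[1.0,1.0,1.0,1.0,1.0,1.0,1.0,1.0,1.0,1.0,1.0]}' 40
python3 - <<'E'
from h import *
show(); plan((.6597-.1*np.cos(np.radians(3.2)),.0475+.1*np.sin(np.radians(3.2)),.326),np.radians(-3.2))
E
```

```text
time_s: 6.15
tcp_pos: [0.5272, 0.3165, 0.3301]
tool_rot: [0.702, 0.713, 0.004, 0.001]
ft_force: [-0.3, -0.5, -3.0]
opening: 0.014
grasp_force: 40.0
t 6.15 tcp [0.5272 0.3165 0.3301] psi 0.9 z [ 0.0072  0.003  -1.    ] F [-0.3  -0.46 -3.01] M [ 0.015 -0.062 -0.007] open 0.014 gf 40.0
travel cm [-26.39   2.85   0.36] rot [ 0.0071 -0.0032  0.0716]
```

```bash
python3 -m inch '{"travel":[[-5,0.55,0],[-10,1.1,0],[-15,1.65,0],[-20,2.2,0],[-24,2.6,0],[-26.4,2.85,0],[-26.4,2.85,0],[-26.4,2.85,0],[-26.4,2.85,0]],"rot":[[0,0,0.0716],[0,0,0.0716],[0,0,0.0716],[0,0,0.0716],[0,0,0.0716],[0,0,0.0716],[0,0,0.0716],[0,0,0.0716],[0,0,0.0716]],"claw":[1.0,1.0,1.0,1.0,1.0,1.0,1.0,1.0,1.0]}' 40
python3 - <<'E'
from h import *
show()
S=capture("scene");T=capture("top"); show()
a=cv2.resize(S["image"][190:300,310:430],None,fx=3,fy=3,interpolation=cv2.INTER_CUBIC);b=cv2.resize(T["image"][90:200,260:380],None,fx=3,fy=3,interpolation=cv2.INTER_CUBIC)
cv2.imwrite("pics/over.png",np.hstack([a,b])[:,:,::-1])
E
```

```text
time_s: 7.28
tcp_pos: [0.5584, 0.0535, 0.3257]
tool_rot: [0.726, 0.688, -0.0, -0.0]
ft_force: [0.2, -0.1, -2.9]
opening: 0.0137
grasp_force: 40.0
t 7.275 tcp [0.5584 0.0535 0.3257] psi -3.12 z [-7.e-04  4.e-04 -1.e+00] F [ 0.22 -0.12 -2.86] M [ 0.042 -0.054 -0.027] open 0.0137 gf 40.0
t 7.375 tcp [0.5585 0.0535 0.3259] psi -3.12 z [-2.e-04  2.e-04 -1.e+00] F [-0.19  0.33 -3.61] M [-0.106 -0.034 -0.034] open 0.0138 gf 40.0
```

View pics/over.png

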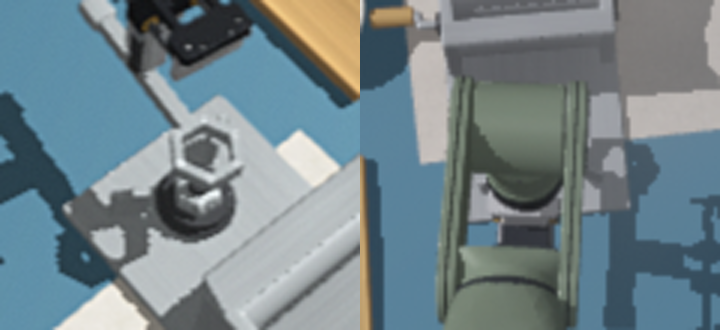

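```bash
cat > ring.py <<'E'
from fit import *
def ringfit(p,q0,zu,span=.008):
    g=cv2.GaussianBlur(p["image"].astype(np.float32).mean(2),(0,0),.7)
    gx=cv2.Sobel(g,cv2.CV_32F,1,0);gy=cv2.Sobel(g,cv2.CV_32F,0,1); G=np.hypot(gx,gy); G=np.minimum(G,80)
    def sc(q):
        s=0
        for af in(.059,.043):
            H=pose(hexa(af,(.1,0),.018),[*q,zu]); t=np.linspace(0,1,15)[:,None]
            P=np.vstack([H[i]*(1-t)+H[(i+1)%6]*t for i in range(6)]); uv=pix(p,P).astype(np.float32)
            s+=cv2.remap(G,uv[:,0][None],uv[:,1][None],cv2.INTER_LINEAR).mean()
        return -s
    best=min((sc([q0[0]+dx,q0[1]+dy,q0[2]]),dx,dy) for dx in np.arange(-span,span+1e-6,.001) for dy in np.arange(-span,span+1e-6,.001))
    r=minimize(sc,[q0[0]+best[1],q0[1]+best[2],q0[2]],method="Nelder-Mead",options=dict(initial_simplex=np.array([q0[0]+best[1],q0[1]+best[2],q0[2]])+np.array([[0,0,0],[.001,0,0],[0,.001,0],[0,0,.03]])))
    return best,r.x,r.fun
E
python3 - <<'E'
from ring import *
S=capture("scene"); q0=[.5585,.0529,np.radians(-3.1)]
for z in(.0955,.0975,.0995):
    b,x,f=ringfit(S,q0,z); so=np.array(x[:2])+.1*np.array([np.cos(x[2]),np.sin(x[2])]); print(z,b,x.round(4),np.degrees(x[2]).round(1),round(f,1),"socket",so.round(4))
E
```

```text
0.0955 (np.float32(-149.93079), np.float64(0.006), np.float64(-0.008)) [ 0.5648  0.0452 -0.0709] -4.1 -151.4 socket [0.6646 0.0381]
0.0975 (np.float32(-148.60684), np.float64(0.008), np.float64(-0.008)) [ 0.5694  0.044  -0.1036] -5.9 -151.7 socket [0.6688 0.0337]
0.0995 (np.float32(-147.85196), np.float64(0.0), np.float64(-0.007)) [ 0.559  0.046 -0.057] -3.3 -148.1 socket [0.6589 0.0403]
```

Run:
```python
from fit import *
S=capture("scene"); f=9; u0,v0=345,215
I=cv2.resize(S["image"][v0:v0+60,u0:u0+60],None,fx=f,fy=f,interpolation=cv2.INTER_CUBIC)[:,:,::-1].copy()
q=[.5585,.0529,np.radians(-3.1),.0975]
for af,z,c in((.059,.018,(0,0,255)),(.043,.018,(0,255,0)),(.059,0,(255,0,255)),(.043,0,(255,255,0))):
    uv=(pix(S,pose(hexa(af,(.1,0),z),q))-[u0,v0]+.5)*f; cv2.polylines(I,[uv.astype(np.int32)],True,c,1)
uv=(pix(S,pose(box(-.09,.075,-.008,.008,.018),q))-[u0,v0]+.5)*f; cv2.polylines(I,[uv.astype(np.int32)],True,(0,0,255),1)
cv2.imwrite("pics/ov1.png",I)
```

```text
(no output)
```

View pics/ov1.png

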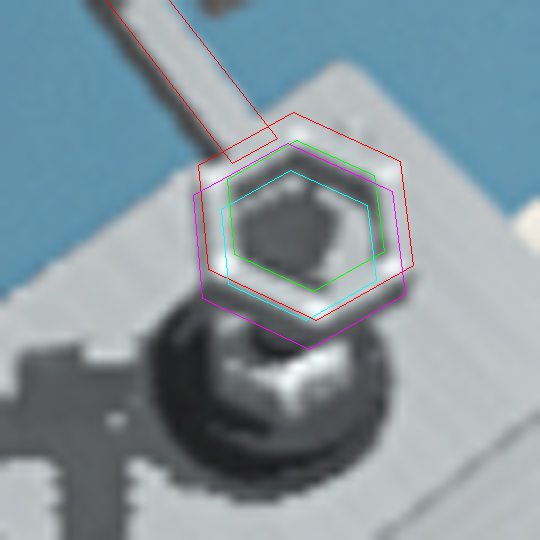

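```bash
python3 -m inch '{"travel":[[0.05,0.18,2],[0.05,0.18,4],[0.05,0.18,4.6],[0.05,0.18,4.9],[0.05,0.18,5.2],[0.05,0.18,5.4],[0.05,0.18,5.4]],"rot":[[0,0,0],[0,0,0],[0,0,0],[0,0,0],[0,0,0],[0,0,0],[0,0,0]],"claw":[1.0,1.0,1.0,1.0,1.0,1.0,1.0]}' 40
python3 - <<'E'
from h import *
show()
E
```

```text
time_s: 8.35
tcp_pos: [0.5606, 0.0529, 0.2723]
tool_rot: [0.727, 0.687, 0.0, 0.0]
ft_force: [0.4, 0.2, -2.8]
opening: 0.0136
grasp_force: 40.0
t 8.35 tcp [0.5606 0.0529 0.2723] psi -3.2 z [ 3.e-04 -0.e+00 -1.e+00] F [ 0.44  0.17 -2.82] M [ 0.029 -0.057  0.012] open 0.0136 gf 40.0
```

```bash
python3 -m inch '{"travel":[[0,0,0.3],[0,0,0.6],[0,0,0.9],[0,0,1.1],[0,0,1.1]],"rot":[[0,0,0],[0,0,0],[0,0,0],[0,0,0],[0,0,0]],"claw":[1.0,1.0,1.0,1.0,1.0]}' 40
python3 - <<'E'
from h import *
show()
E
```

```text
time_s: 8.98
tcp_pos: [0.5604, 0.0529, 0.2607]
tool_rot: [0.727, 0.687, -0.0, -0.0]
ft_force: [0.2, 0.2, -3.7]
opening: 0.0136
grasp_force: 40.0
t 8.975 tcp [0.5604 0.0529 0.2607] psi -3.2 z [-6.e-04  0.e+00 -1.e+00] F [ 0.22  0.16 -3.74] M [ 0.    -0.023 -0.039] open 0.0136 gf 40.0
```

```bash
python3 -m inch '{"travel":[[0.5,0.01,0],[1.0,0.05,0],[1.49,0.11,0],[1.99,0.2,0],[2.47,0.31,0],[2.96,0.45,0],[2.96,0.45,0]],"rot":[[0,0,0.05],[0,0,0.1],[0,0,0.15],[0,0,0.2],[0,0,0.25],[0,0,0.3],[0,0,0.3]],"claw":[1.0,1.0,1.0,1.0,1.0,1.0,1.0]}' 40
cat >> h.py <<'E'
C=np.array([.6602,.0473])
def tq(s=None):
    s=s or state(); r=s["tcp_pos"][:2]-C; F=s["ft_force"]; y=R.from_quat(s["tool_rot"]).apply([0,1,0])
    t=np.array([y[1],-y[0]])*-1  # tangential, clockwise push dir of grip (+) 
    print("radius",np.linalg.norm(r).round(4),"torque(reaction) about nut",(s["ft_torque"][2]+r[0]*F[1]-r[1]*F[0]).round(3),"F tang",(F[:2]@t).round(2),"F rad",(F[:2]@y[:2]).round(2))
E
python3 - <<'E'
from h import *
show();tq(); capture("scene"); tq()
E
```

```text
time_s: 9.85
tcp_pos: [0.5662, 0.082, 0.2607]
tool_rot: [0.821, 0.571, -0.001, 0.0]
ft_force: [-3.0, -2.2, -1.9]
opening: 0.014
grasp_force: 40.0
t 9.85 tcp [0.5662 0.082  0.2607] psi -20.3 z [-0.0022 -0.0016 -1.    ] F [-3.01 -2.17 -1.93] M [-0.546  0.419  0.121] open 0.014 gf 40.0
radius 0.1002 torque(reaction) about nut 0.43 F tang -3.08 F rad -2.07
radius 0.1002 torque(reaction) about nut 0.437 F tang -3.31 F rad -0.35
```

```bash
python3 -m inch '{"travel":[[0.5,0.01,0],[1.0,0.05,0],[1.49,0.11,0],[1.99,0.2,0],[2.47,0.31,0],[2.96,0.45,0],[2.96,0.45,0]],"rot":[[0,0,0.05],[0,0,0.1],[0,0,0.15],[0,0,0.2],[0,0,0.25],[0,0,0.3],[0,0,0.3]],"claw":[1.0,1.0,1.0,1.0,1.0,1.0,1.0]}' 40
python3 - <<'E'
from h import *
show();tq(); capture("scene"); tq()
E
```

```text
time_s: 10.78
tcp_pos: [0.5808, 0.108, 0.2607]
tool_rot: [0.897, 0.442, -0.001, -0.0]
ft_force: [-2.1, -2.4, -2.4]
opening: 0.0138
grasp_force: 40.0
t 10.775 tcp [0.5808 0.108  0.2607] psi -37.51 z [-1.9e-03 -9.0e-04 -1.0e+00] F [-2.12 -2.45 -2.42] M [-0.574  0.438  0.058] open 0.0138 gf 40.0
radius 0.1 torque(reaction) about nut 0.381 F tang -3.23 F rad -0.19
radius 0.1 torque(reaction) about nut 0.452 F tang -3.74 F rad -1.66
```

```bash
python3 -m inch '{"travel":[[-0.6,0.02,0],[-1.2,0.07,0],[-1.2,0.07,0],[-1.2,0.07,-1],[-1.2,0.07,-2],[-1.2,0.07,-2],[-2.96,0.45,-2],[-4.62,1.13,-2],[-6.13,2.1,-2],[-7.45,3.33,-2],[-8.52,4.77,-2],[-9.25,6.19,-2],[-9.25,6.19,-2],[-9.25,6.19,-2]],"rot":[[0,0,-0.06],[0,0,-0.12],[0,0,-0.12],[0,0,-0.12],[0,0,-0.12],[0,0,-0.12],[0,0,-0.3],[0,0,-0.48],[0,0,-0.66],[0,0,-0.84],[0,0,-1.02],[0,0,-1.18],[0,0,-1.18],[0,0,-1.18]],"claw":[1.0,1.0,1.0,1.0,1.0,1.0,1.0,1.0,1.0,1.0,1.0,1.0,1.0,1.0]}' 40
python3 - <<'E'
from h import *
show();tq(); a=np.radians(30); plan((C[0]-.1*np.cos(a),C[1]-.1*np.sin(a),.2807),a)
E
```

```text
time_s: 12.58
tcp_pos: [0.5736, -0.0022, 0.281]
tool_rot: [0.501, 0.866, 0.0, -0.0]
ft_force: [-0.2, -0.2, -3.2]
opening: 0.0139
grasp_force: 40.0
t 12.575 tcp [ 0.5736 -0.0022  0.281 ] psi 29.9 z [-4.e-04  6.e-04 -1.e+00] F [-0.19 -0.19 -3.24] M [ 0.011 -0.105 -0.016] open 0.0139 gf 40.0
radius 0.0997 torque(reaction) about nut -0.008 F tang -0.07 F rad -0.26
travel cm [-0.04 -0.03  0.03] rot [-0.     -0.0007 -0.0017]
```

```bash
python3 -m inch '{"travel":[[0,0,0.5],[0,0,0.8],[0,0,1.1],[0,0,1.4],[0,0,1.7],[0,0,2.0],[0,0,2.0]],"rot":[[0,0,0],[0,0,0],[0,0,0],[0,0,0],[0,0,0],[0,0,0],[0,0,0]],"claw":[1.0,1.0,1.0,1.0,1.0,1.0,1.0]}' 40
python3 - <<'E'
from h import *
show();tq()
E
```

```text
time_s: 13.45
tcp_pos: [0.5743, -0.0033, 0.265]
tool_rot: [0.499, 0.866, -0.0, 0.001]
ft_force: [-9.8, -2.3, 16.2]
opening: 0.0142
grasp_force: 40.1
t 13.45 tcp [ 0.5743 -0.0033  0.265 ] psi 30.07 z [ 0.0011 -0.0014 -1.    ] F [-9.82 -2.34 16.19] M [0.327 0.954 0.317] open 0.0142 gf 40.1
radius 0.0997 torque(reaction) about nut 0.021 F tang 2.9 F rad -9.67
```

```bash
python3 -m inch '{"travel":[[0,0,-0.6],[0.03,-0.12,-0.6],[0.03,-0.12,-0.3],[0.03,-0.12,-0.1],[0.03,-0.12,0],[0.03,-0.12,0]],"rot":[[0,0,0],[0,0,0],[0,0,0],[0,0,0],[0,0,0],[0,0,0]],"claw":[1.0,1.0,1.0,1.0,1.0,1.0]}' 40
python3 - <<'E'
from h import *
show();tq()
E
```

```text
time_s: 14.2
tcp_pos: [0.5725, -0.003, 0.2606]
tool_rot: [0.5, 0.866, -0.0, -0.0]
ft_force: [0.4, 0.1, -3.5]
opening: 0.0137
grasp_force: 40.0
t 14.2 tcp [ 0.5725 -0.003   0.2606] psi 30.03 z [-7.e-04  1.e-04 -1.e+00] F [ 0.45  0.14 -3.48] M [ 0.001 -0.112  0.   ] open 0.0137 gf 40.0
radius 0.1011 torque(reaction) about nut 0.011 F tang -0.11 F rad 0.46
```

```bash
sed -i 's/^C=.*/C=np.array([.6594,.0470])/' h.py; python3 -m inch '{"travel":[[1.0,0.05,0],[1.49,0.11,0],[1.99,0.2,0],[2.47,0.31,0],[2.96,0.45,0],[3.43,0.61,0],[3.89,0.79,0],[4.35,1.0,0],[4.79,1.22,0],[5.23,1.47,0],[5.65,1.75,0],[6.05,2.04,0],[6.44,2.35,0],[6.82,2.68,0],[7.17,3.03,0],[7.51,3.4,0],[7.83,3.78,0],[7.83,3.78,0]],"rot":[[0,0,0.1],[0,0,0.15],[0,0,0.2],[0,0,0.25],[0,0,0.3],[0,0,0.35],[0,0,0.4],[0,0,0.45],[0,0,0.5],[0,0,0.55],[0,0,0.6],[0,0,0.65],[0,0,0.7],[0,0,0.75],[0,0,0.8],[0,0,0.85],[0,0,0.9],[0,0,0.9]],"claw":[1.0,1.0,1.0,1.0,1.0,1.0,1.0,1.0,1.0,1.0,1.0,1.0,1.0,1.0,1.0,1.0,1.0,1.0]}' 40
python3 - <<'E'
from h import *
show();tq()
E
```

```text
time_s: 16.45
tcp_pos: [0.5662, 0.0834, 0.2608]
tool_rot: [0.826, 0.563, -0.0, 0.001]
ft_force: [0.1, -3.4, -5.4]
opening: 0.0139
grasp_force: 40.0
t 16.45 tcp [0.5662 0.0834 0.2608] psi -21.44 z [-1.0e-04 -1.5e-03 -1.0e+00] F [ 0.12 -3.37 -5.38] M [-0.477 -0.063  0.252] open 0.0139 gf 40.0
radius 0.1001 torque(reaction) about nut 0.561 F tang -3.09 F rad 1.35
```

```bash
python3 -m inch '{"travel":[[0.4,0.01,0],[0.8,0.03,0],[1.2,0.07,0],[1.59,0.13,0],[1.99,0.2,0],[1.99,0.2,0]],"rot":[[0,0,0.04],[0,0,0.08],[0,0,0.12],[0,0,0.16],[0,0,0.2],[0,0,0.2]],"claw":[1.0,1.0,1.0,1.0,1.0,1.0]}' 40
python3 - <<'E'
from h import *
show();tq();capture("scene");tq()
E
python3 -m inch '{"travel":[[0.2,0,0],[0.4,0.01,0],[0.6,0.02,0],[0.8,0.03,0],[0.8,0.03,0]],"rot":[[0,0,0.02],[0,0,0.04],[0,0,0.06],[0,0,0.08],[0,0,0.08]],"claw":[1.0,1.0,1.0,1.0,1.0]}' 40
python3 - <<'E'
from h import *
show();tq();capture("scene");tq()
E
```

```text
time_s: 17.2
tcp_pos: [0.5753, 0.1011, 0.2608]
tool_rot: [0.878, 0.478, -0.0, 0.0]
ft_force: [0.9, -2.4, -4.6]
opening: 0.0137
grasp_force: 40.0
t 17.2 tcp [0.5753 0.1011 0.2608] psi -32.9 z [-3.0e-04 -1.1e-03 -1.0e+00] F [ 0.88 -2.45 -4.56] M [-0.547 -0.093  0.263] open 0.0137 gf 40.0
radius 0.1 torque(reaction) about nut 0.421 F tang -1.58 F rad 2.07
radius 0.0999 torque(reaction) about nut 0.372 F tang -1.52 F rad 1.62
time_s: 17.88
tcp_pos: [0.5801, 0.1078, 0.2609]
tool_rot: [0.897, 0.441, -0.0, 0.0]
ft_force: [2.1, -4.6, -7.4]
opening: 0.0137
grasp_force: 40.0
t 17.875 tcp [0.5801 0.1078 0.2609] psi -37.62 z [ 0.e+00 -7.e-04 -1.e+00] F [ 2.11 -4.56 -7.45] M [-0.81  -0.261  0.184] open 0.0137 gf 40.0
radius 0.1 torque(reaction) about nut 0.417 F tang -2.32 F rad 4.46
radius 0.1 torque(reaction) about nut 0.489 F tang -2.7 F rad 4.38
```

Run:
```python
from h import *
plan((.5729,-.0030,.2808),np.radians(30))
```

```text
travel cm [-9.22  6.2  -1.98] rot [ 1.0000e-04  7.0000e-04 -1.1801e+00]
```

```bash
python3 -m inch '{"travel":[[-0.6,0.02,0],[-1.2,0.07,0],[-1.2,0.07,0],[-1.2,0.07,-1],[-1.2,0.07,-2],[-1.2,0.07,-2],[-2.96,0.45,-2],[-4.62,1.13,-2],[-6.13,2.1,-2],[-7.45,3.33,-2],[-8.52,4.77,-2],[-9.22,6.2,-2],[-9.22,6.2,-2],[-9.22,6.2,-2]],"rot":[[0,0,-0.06],[0,0,-0.12],[0,0,-0.12],[0,0,-0.12],[0,0,-0.12],[0,0,-0.12],[0,0,-0.3],[0,0,-0.48],[0,0,-0.66],[0,0,-0.84],[0,0,-1.02],[0,0,-1.18],[0,0,-1.18],[0,0,-1.18]],"claw":[1.0,1.0,1.0,1.0,1.0,1.0,1.0,1.0,1.0,1.0,1.0,1.0,1.0,1.0]}' 40
python3 - <<'E'
from h import *
show();tq(); plan((.5728,-.003,.2607),np.radians(30))
E
```

```text
time_s: 19.68
tcp_pos: [0.5725, -0.0023, 0.2809]
tool_rot: [0.501, 0.866, 0.0, -0.001]
ft_force: [0.9, -0.4, -3.6]
opening: 0.0138
grasp_force: 40.0
t 19.675 tcp [ 0.5725 -0.0023  0.2809] psi 29.9 z [-8.e-04  8.e-04 -1.e+00] F [ 0.9  -0.45 -3.58] M [ 0.015 -0.07   0.046] open 0.0138 gf 40.0
radius 0.0999 torque(reaction) about nut 0.129 F tang -0.84 F rad 0.56
travel cm [-0.07 -0.01  2.02] rot [-0.0003 -0.001  -0.0017]
```

```bash
python3 -m inch '{"travel":[[-0.05,0,0.5],[-0.05,0,0.8],[-0.05,0,1.1],[-0.05,0,1.4],[-0.05,0,1.7],[-0.05,0,2.0],[-0.05,0,2.0]],"rot":[[0,0,0],[0,0,0],[0,0,0],[0,0,0],[0,0,0],[0,0,0],[0,0,0]],"claw":[1.0,1.0,1.0,1.0,1.0,1.0,1.0]}' 40
python3 - <<'E'
from h import *
show();tq()
S=capture("scene");x=[onz(S,*[0,0],.06)]
E
```

```text
time_s: 20.55
tcp_pos: [0.573, -0.0033, 0.2607]
tool_rot: [0.5, 0.866, -0.0, -0.0]
ft_force: [0.1, 0.3, -3.2]
opening: 0.0139
grasp_force: 40.0
t 20.55 tcp [ 0.573  -0.0033  0.2607] psi 30.02 z [-6.e-04  1.e-04 -1.e+00] F [ 0.07  0.27 -3.23] M [ 0.024 -0.119 -0.03 ] open 0.0139 gf 40.0
radius 0.1 torque(reaction) about nut -0.049 F tang 0.19 F rad 0.2
```

```bash
cat > q.sh <<'E'
python3 -c "
from h import *
show();tq();capture('scene');tq()"
E
python3 -m inch '{"travel":[[0.5,0.01,0],[1.0,0.05,0],[1.2,0.07,0],[1.4,0.1,0],[1.59,0.13,0],[1.79,0.16,0],[1.79,0.16,0]],"rot":[[0,0,0.05],[0,0,0.1],[0,0,0.12],[0,0,0.14],[0,0,0.16],[0,0,0.18],[0,0,0.18]],"claw":[1.0,1.0,1.0,1.0,1.0,1.0,1.0]}' 40 >/dev/null; sh q.sh
```

```text
t 21.475 tcp [0.5653 0.0129 0.261 ] psi 19.72 z [-7.e-04 -5.e-04 -1.e+00] F [-2.21 -2.42 -3.74] M [-0.648  0.316  0.228] open 0.0137 gf 40.0
radius 0.1 torque(reaction) about nut 0.38 F tang -1.53 F rad -2.9
radius 0.1001 torque(reaction) about nut 0.434 F tang -2.2 F rad -2.97
```

```bash
python3 -m inch '{"travel":[[0.3,0,0],[0.6,0.02,0],[0.6,0.02,0]],"rot":[[0,0,0.03],[0,0,0.06],[0,0,0.06]],"claw":[1.0,1.0,1.0]}' 40 >/dev/null; sh q.sh
```

```text
t 21.9 tcp [0.5634 0.0188 0.2609] psi 16.27 z [-7.e-04 -4.e-04 -1.e+00] F [-3.83 -3.51 -3.5 ] M [-0.804  0.493  0.159] open 0.0138 gf 40.0
radius 0.1 torque(reaction) about nut 0.389 F tang -2.3 F rad -4.66
radius 0.1 torque(reaction) about nut 0.507 F tang -3.45 F rad -3.25
```

```bash
python3 -m inch '{"travel":[[0.3,0,0],[0.6,0.02,0],[0.6,0.02,0]],"rot":[[0,0,0.03],[0,0,0.06],[0,0,0.06]],"claw":[1.0,1.0,1.0]}' 40 >/dev/null; sh q.sh
```

```text
t 22.325 tcp [0.5619 0.0247 0.2609] psi 12.82 z [-8.e-04 -3.e-04 -1.e+00] F [-2.86 -4.   -3.12] M [-0.842  0.679  0.15 ] open 0.0137 gf 40.0
radius 0.1 torque(reaction) about nut 0.476 F tang -3.26 F rad -3.67
radius 0.1 torque(reaction) about nut 0.429 F tang -2.69 F rad -3.86
```

```bash
python3 -m inch '{"travel":[[0.3,-0.02,0],[0.6,-0.02,0],[0.6,-0.02,0]],"rot":[[0,0,0.03],[0,0,0.06],[0,0,0.06]],"claw":[1.0,1.0,1.0]}' 40 >/dev/null; sh q.sh
```

```text
t 22.75 tcp [0.5606 0.0305 0.2609] psi 9.4 z [-0.e+00 -2.e-04 -1.e+00] F [-1.94 -3.25 -5.18] M [-0.768  0.561  0.122] open 0.014 gf 40.0
radius 0.1001 torque(reaction) about nut 0.41 F tang -2.89 F rad -2.45
radius 0.1001 torque(reaction) about nut 0.384 F tang -2.75 F rad -2.17
```

```bash
python3 -m inch '{"travel":[[0.3,0,0],[0.6,0.0,0],[0.6,0.0,0]],"rot":[[0,0,0.03],[0,0,0.06],[0,0,0.06]],"claw":[1.0,1.0,1.0]}' 40 >/dev/null; sh q.sh
```

```text
t 23.175 tcp [0.5597 0.0365 0.2609] psi 5.95 z [ 3.e-04 -1.e-04 -1.e+00] F [-0.16 -3.1  -5.75] M [-0.758  0.456  0.127] open 0.0136 gf 40.0
radius 0.1002 torque(reaction) about nut 0.434 F tang -3.06 F rad -0.48
radius 0.1002 torque(reaction) about nut 0.386 F tang -2.81 F rad -1.03
```

```bash
python3 -m inch '{"travel":[[0.3,0,0],[0.6,0.02,0],[0.6,0.02,0]],"rot":[[0,0,0.03],[0,0,0.06],[0,0,0.06]],"claw":[1.0,1.0,1.0]}' 40 >/dev/null; sh q.sh
```

```text
t 23.6 tcp [0.5593 0.0424 0.261 ] psi 2.51 z [ 3.e-04 -1.e-04 -1.e+00] F [ 0.31 -3.95 -7.44] M [-0.709  0.309  0.14 ] open 0.0138 gf 40.0
radius 0.1002 torque(reaction) about nut 0.536 F tang -3.96 F rad 0.14
radius 0.1002 torque(reaction) about nut 0.4 F tang -2.61 F rad 0.66
```

```bash
python3 -m inch '{"travel":[[0.3,0,0],[0.6,0.02,0],[0.6,0.02,0]],"rot":[[0,0,0.03],[0,0,0.06],[0,0,0.06]],"claw":[1.0,1.0,1.0]}' 40 >/dev/null; sh q.sh
```

```text
t 24.025 tcp [0.5593 0.0484 0.261 ] psi -0.92 z [ 2.e-04 -2.e-04 -1.e+00] F [ 1.76 -3.35 -8.85] M [-0.67   0.157  0.152] open 0.0137 gf 40.0
radius 0.1002 torque(reaction) about nut 0.484 F tang -3.32 F rad 1.81
radius 0.1002 torque(reaction) about nut 0.351 F tang -2.28 F rad 1.63
```

```bash
python3 -m inch '{"travel":[[0.3,0.02,0],[0.6,0.04,-0.02],[0.6,0.04,-0.02]],"rot":[[0,0,0.03],[0,0,0.06],[0,0,0.06]],"claw":[1.0,1.0,1.0]}' 40 >/dev/null; sh q.sh
```

```text
t 24.45 tcp [0.5597 0.0544 0.2611] psi -4.36 z [-2.e-04 -1.e-04 -1.e+00] F [ 1.44 -3.21 -8.76] M [-0.635  0.183  0.124] open 0.0141 gf 40.0
radius 0.1 torque(reaction) about nut 0.434 F tang -3.1 F rad 1.68
radius 0.1 torque(reaction) about nut 0.481 F tang -3.38 F rad 2.43
```

```bash
python3 -m inch '{"travel":[[0.3,0.02,0],[0.6,0.04,-0.02],[0.6,0.04,-0.02]],"rot":[[0,0,0.03],[0,0,0.06],[0,0,0.06]],"claw":[1.0,1.0,1.0]}' 40 >/dev/null; sh q.sh
```

```text
t 24.875 tcp [0.5604 0.0603 0.2612] psi -7.8 z [-7.e-04 -1.e-04 -1.e+00] F [  1.93  -2.77 -11.14] M [-0.586  0.304  0.115] open 0.014 gf 40.0
radius 0.0999 torque(reaction) about nut 0.364 F tang -2.48 F rad 2.29
radius 0.0998 torque(reaction) about nut 0.371 F tang -1.79 F rad 2.04
```

```bash
python3 -m inch '{"travel":[[0.3,0.02,0.04],[0.6,0.03,0.07],[0.6,0.03,0.07]],"rot":[[0,0,0.03],[0,0,0.06],[0,0,0.06]],"claw":[1.0,1.0,1.0]}' 40 >/dev/null; sh q.sh
```

```text
t 25.3 tcp [0.5615 0.0662 0.261 ] psi -11.22 z [-8.e-04 -5.e-04 -1.e+00] F [-1.94 -3.34 -5.21] M [-0.727  0.738  0.176] open 0.014 gf 40.0
radius 0.0998 torque(reaction) about nut 0.54 F tang -3.65 F rad -1.25
radius 0.0998 torque(reaction) about nut 0.539 F tang -3.65 F rad -2.1
```

```bash
python3 -m inch '{"travel":[[0.2,0.01,0],[0.4,0.02,0],[0.4,0.02,0]],"rot":[[0,0,0.02],[0,0,0.04],[0,0,0.04]],"claw":[1.0,1.0,1.0]}' 40 >/dev/null; sh q.sh
```

```text
t 25.725 tcp [0.5623 0.07   0.261 ] psi -13.52 z [-1.2e-03 -7.0e-04 -1.0e+00] F [-3.49 -3.78 -2.84] M [-0.862  0.922  0.318] open 0.0136 gf 40.0
radius 0.0997 torque(reaction) about nut 0.764 F tang -4.49 F rad -2.51
radius 0.0997 torque(reaction) about nut 0.808 F tang -4.77 F rad -3.73
```

```bash
python3 -m inch '{"travel":[[0.15,0,0],[0.3,0,0],[0.3,0,0]],"rot":[[0,0,0.015],[0,0,0.03],[0,0,0.03]],"claw":[1.0,1.0,1.0]}' 40 >/dev/null; sh q.sh
```

```text
t 26.15 tcp [0.563  0.0727 0.261 ] psi -15.22 z [-0.0013 -0.0013 -1.    ] F [-4.67 -4.51 -3.12] M [-0.994  0.92   0.338] open 0.0143 gf 40.0
radius 0.0997 torque(reaction) about nut 0.893 F tang -5.58 F rad -3.32
radius 0.0997 torque(reaction) about nut 1.028 F tang -6.31 F rad -2.97
```

```bash
python3 -m inch '{"travel":[[0.15,0,0],[0.25,0,0],[0.25,0,0],[0.25,0,0]],"rot":[[0,0,0.014],[0,0,0.026],[0,0,0.026],[0,0,0.026]],"claw":[1.0,1.0,1.0,1.0]}' 40 >/dev/null; sh q.sh; sh q.sh
```

```text
t 26.7 tcp [0.5637 0.075  0.261 ] psi -16.69 z [-0.0013 -0.0017 -1.    ] F [-4.68 -4.79 -3.23] M [-1.096  0.911  0.43 ] open 0.0136 gf 40.1
radius 0.0997 torque(reaction) about nut 1.019 F tang -5.93 F rad -3.11
radius 0.0997 torque(reaction) about nut 1.083 F tang -5.92 F rad -3.18
t 26.75 tcp [0.5637 0.075  0.261 ] psi -16.69 z [-0.0013 -0.0017 -1.    ] F [-4.75 -4.76 -3.42] M [-1.136  0.942  0.495] open 0.0139 gf 40.1
radius 0.0997 torque(reaction) about nut 1.083 F tang -5.92 F rad -3.18
radius 0.0997 torque(reaction) about nut 1.082 F tang -6.05 F rad -3.25
```

```bash
python3 -m inch '{"travel":[[0.1,0,0],[0.2,0,0],[0.2,0,0],[0.2,0,0]],"rot":[[0,0,0],[0,0,0],[0,0,0],[0,0,0]],"claw":[1.0,1.0,1.0,1.0]}' 55 >/dev/null; sh q.sh; sh q.sh
```

```text
t 27.3 tcp [0.5641 0.0762 0.261 ] psi -16.72 z [-0.0022 -0.0034 -1.    ] F [-5.01 -7.28 -2.45] M [-1.635  1.069  0.309] open 0.0136 gf 55.0
radius 0.0997 torque(reaction) about nut 1.149 F tang -8.42 F rad -2.7
radius 0.0997 torque(reaction) about nut 1.024 F tang -8.23 F rad -2.27
t 27.35 tcp [0.5641 0.0762 0.261 ] psi -16.72 z [-0.0021 -0.0034 -1.    ] F [-4.54 -7.23 -1.8 ] M [-1.709  1.089  0.203] open 0.014 gf 55.0
radius 0.0997 torque(reaction) about nut 1.024 F tang -8.23 F rad -2.27
radius 0.0997 torque(reaction) about nut 1.128 F tang -7.96 F rad -3.12
```

```bash
python3 -m inch '{"travel":[[0.1,0,0],[0.2,0,0],[0.2,0,0],[0.2,0,0]],"rot":[[0,0,0.005],[0,0,0.01],[0,0,0.01],[0,0,0.01]],"claw":[1.0,1.0,1.0,1.0]}' 55 >/dev/null; sh q.sh; sh q.sh
```

```text
t 27.9 tcp [0.5646 0.0777 0.2609] psi -17.3 z [-0.0027 -0.0045 -1.    ] F [-6.18 -9.65 -2.32] M [-2.011  1.163  0.162] open 0.014 gf 55.0
radius 0.0996 torque(reaction) about nut 1.266 F tang -11.05 F rad -3.03
radius 0.0996 torque(reaction) about nut 1.282 F tang -11.14 F rad -2.72
t 27.95 tcp [0.5646 0.0776 0.2609] psi -17.31 z [-0.0027 -0.0045 -1.    ] F [-5.91 -9.83 -1.79] M [-2.023  1.136  0.169] open 0.0138 gf 55.0
radius 0.0996 torque(reaction) about nut 1.282 F tang -11.14 F rad -2.72
radius 0.0997 torque(reaction) about nut 1.224 F tang -10.2 F rad -3.15
```

```bash
python3 -m inch '{"travel":[[0,0,0],[0,0,0],[0,0,0],[0,0,0]],"rot":[[0,0,0],[0,0,0],[0,0,0],[0,0,0]],"claw":[1.0,1.0,1.0,1.0]}' 55 >/dev/null; sh q.sh
python3 -m inch '{"travel":[[-0.4,0.01,0],[-0.8,0.03,0],[-1.2,0.07,0],[-1.6,0.13,0],[-2.0,0.2,0],[-2.2,0.24,0],[-2.2,0.24,0]],"rot":[[0,0,-0.03],[0,0,-0.06],[0,0,-0.1],[0,0,-0.14],[0,0,-0.18],[0,0,-0.19],[0,0,-0.19]],"claw":[1.0,1.0,1.0,1.0,1.0,1.0,1.0]}' 55 >/dev/null; sh q.sh
```

```text
t 28.5 tcp [0.5646 0.0777 0.261 ] psi -17.3 z [-0.0027 -0.0045 -1.    ] F [-6.87 -8.96 -2.16] M [-2.069  1.155  0.161] open 0.0134 gf 55.0
radius 0.0996 torque(reaction) about nut 1.221 F tang -10.6 F rad -3.9
radius 0.0996 torque(reaction) about nut 1.301 F tang -10.93 F rad -3.13
t 29.425 tcp [0.5604 0.058  0.2609] psi -6.51 z [-0.0015  0.002  -1.    ] F [-5.21  0.62 -1.66] M [-0.08   0.997 -0.1  ] open 0.0138 gf 55.0
radius 0.0996 torque(reaction) about nut -0.104 F tang 0.03 F rad -5.25
radius 0.0996 torque(reaction) about nut 0.064 F tang -0.97 F rad -5.53
```

```bash
python3 -m inch '{"travel":[[-0.2,-0.06,0],[-0.4,-0.12,0],[-0.4,-0.12,0]],"rot":[[0,0,-0.02],[0,0,-0.04],[0,0,-0.04]],"claw":[1.0,1.0,1.0]}' 55 >/dev/null; sh q.sh
```

```text
t 29.85 tcp [0.5596 0.0538 0.2611] psi -4.13 z [ 1.5e-03  9.0e-04 -1.0e+00] F [-1.59  2.2  -3.44] M [0.143 0.531 0.055] open 0.014 gf 55.0
radius 0.1 torque(reaction) about nut -0.154 F tang 2.08 F rad -1.75
radius 0.1 torque(reaction) about nut -0.111 F tang 1.63 F rad -2.04
```

```bash
python3 -m inch '{"travel":[[0.15,-0.05,0],[0.15,-0.05,-0.5],[0.15,-0.05,-1.2],[0.15,-0.05,-2.5],[0.15,-0.05,-4],[0.15,-0.05,-6],[0.15,-0.05,-6.5],[0.15,-0.05,-6.5]],"rot":[[0,0,0.015],[0,0,0.015],[0,0,0.015],[0,0,0.015],[0,0,0.015],[0,0,0.015],[0,0,0.015],[0,0,0.015]],"claw":[1.0,1.0,1.0,1.0,1.0,1.0,1.0,1.0]}' 40 >/dev/null; sh q.sh
python3 -c "
from h import *
plan((.526,.316,.325),np.radians(.9))
S=capture('scene'); cv2.imwrite('pics/lift.png',cv2.resize(S['image'][160:310,300:460],None,fx=4,fy=3.99,interpolation=cv2.INTER_CUBIC)[:,:,::-1])"
```

```text
t 30.9 tcp [0.559  0.0551 0.3265] psi -4.98 z [ 1.6e-03 -1.0e-04 -1.0e+00] F [-0.22  1.09 -3.29] M [-0.033 -0.053 -0.041] open 0.0138 gf 40.0
radius 0.1007 torque(reaction) about nut -0.149 F tang 1.07 F rad -0.32
radius 0.101 torque(reaction) about nut 0.061 F tang -0.59 F rad 0.24
travel cm [25.71 -5.53  0.07] rot [-1.000e-04  0.000e+00 -1.027e-01]
```

View pics/lift.png

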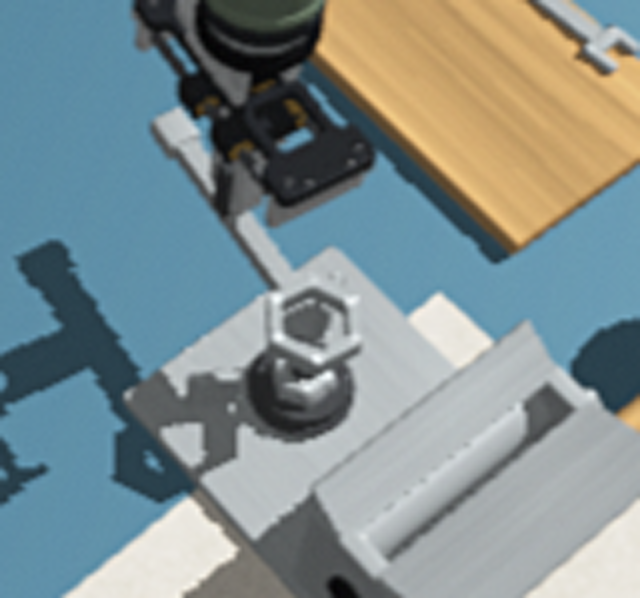

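The wrench is lifted clear and level, with its ring at crop (313, 320) above the nut at (300, 385). Next I carry it back to the board.

```bash
python3 -m inch '{"travel":[[5,-1.1,0],[10,-2.2,0],[15,-3.2,0],[20,-4.3,0],[24,-5.2,0],[25.7,-5.53,0],[25.7,-5.53,0],[25.7,-5.53,0],[25.7,-5.53,3],[25.7,-5.53,5.5],[25.7,-5.53,7],[25.7,-5.53,7.4],[25.7,-5.53,7.4]],"rot":[[0,0,0],[0,0,-0.03],[0,0,-0.06],[0,0,-0.1027],[0,0,-0.1027],[0,0,-0.1027],[0,0,-0.1027],[0,0,-0.1027],[0,0,-0.1027],[0,0,-0.1027],[0,0,-0.1027],[0,0,-0.1027],[0,0,-0.1027]],"claw":[1.0,1.0,1.0,1.0,1.0,1.0,1.0,1.0,1.0,1.0,1.0,1.0,1.0]}' 40 >/dev/null; sh q.sh
```

```text
t 32.625 tcp [0.5266 0.3156 0.2523] psi 0.87 z [ 8.e-04  3.e-04 -1.e+00] F [-0.57 -0.04 -3.22] M [-0.057 -0.043 -0.007] open 0.0142 gf 40.0
radius 0.2997 torque(reaction) about nut 0.152 F tang -0.03 F rad -0.58
radius 0.2999 torque(reaction) about nut 0.237 F tang 0.06 F rad -0.81
```

```bash
python3 -m inch '{"travel":[[0,0,0.2],[0,0,0.4],[0,0,0.55],[0,0,0.6],[0,0,0.6]],"rot":[[0,0,0],[0,0,0],[0,0,0],[0,0,0],[0,0,0]],"claw":[1.0,1.0,1.0,1.0,1.0]}' 40 >/dev/null; sh q.sh
```

```text
t 33.3 tcp [0.5261 0.316  0.246 ] psi 0.91 z [-2.e-04  0.e+00 -1.e+00] F [-0.76 -1.14 -1.13] M [-0.039  0.195 -0.031] open 0.014 gf 40.0
radius 0.3002 torque(reaction) about nut 0.324 F tang -1.12 F rad -0.78
radius 0.3002 torque(reaction) about nut 0.363 F tang -0.2 F rad -1.33
```

Contact: the board is taking part of the weight. Now I open the fingers, rise and check.

```bash
python3 -m inch '{"travel":[[0,0,0],[0,0,0],[0,0,0],[0,0,0],[0,0,0],[0,0,-1],[0,0,-4],[0,0,-8],[0,0,-13],[0,0,-16],[0,0,-16],[0,0,-16]],"rot":[[0,0,0],[0,0,0],[0,0,0],[0,0,0],[0,0,0],[0,0,0],[0,0,0],[0,0,0],[0,0,0],[0,0,0],[0,0,0],[0,0,0]],"claw":[2.5,4,6,6,6,6,6,6,6,6,6,6]}' 40 >/dev/null; sh q.sh
python3 -m inch '{"travel":[[-6,-3,0],[-12,-6,0],[-18,-9,0],[-24,-12,0],[-30,-15,0],[-36,-15,0],[-42,-15,0],[-48,-15,0],[-54,-15,0],[-54,-15,0],[-54,-15,0]],"rot":[[0,0,0],[0,0,0],[0,0,0],[0,0,0],[0,0,0],[0,0,0],[0,0,0],[0,0,0],[0,0,0],[0,0,0],[0,0,0]],"claw":[6,6,6,6,6,6,6,6,6,6,6]}' 40 >/dev/null; sh q.sh
python3 - <<'E'
from fit import *
S=capture("scene");T=capture("top")
x,o=pin([(S,(376,251)),(T,(318.5,138))]); print("pin",x.round(4),np.round(o,4))
sat,off=woodmask(S,proj(S,(.56,.309,.036)),70); s=np.clip((.30-sat)/.25,0,1); L=cv2.connectedComponents((s>.3).astype(np.uint8))[1]
g=proj(S,(.55,.311,.036)); k=L[int(g[1])-off[1]-2:int(g[1])-off[1]+3,int(g[0])-off[0]-2:int(g[0])-off[0]+3]; k=np.bincount(k[k>0]).argmax()
print(fit_wrench([S],[.526,.315,0.],[(s*(L==k),off,70)],.018))
a=cv2.resize(S["image"][120:300,310:470],None,fx=2.4,fy=2.4);b=cv2.resize(T["image"][90:270,190:350],None,fx=2.4,fy=2.4)
cv2.imwrite("pics/end.png",np.hstack([a,b])[:,:,::-1])
E
```

```text
t 34.85 tcp [0.5256 0.3157 0.4044] psi 0.91 z [-2.e-03 -8.e-04 -1.e+00] F [ 0.65  0.16 -0.18] M [ 0.051 -0.111 -0.017] open 0.0598 gf 0.0
radius 0.3002 torque(reaction) about nut -0.214 F tang 0.15 F rad 0.66
radius 0.3002 torque(reaction) about nut 0.186 F tang -0.14 F rad -0.46
t 36.275 tcp [ 0.3842 -0.2264  0.404 ] psi 0.81 z [-0.0028  0.0031 -1.    ] F [ 0.32  0.33 -0.4 ] M [-0.019 -0.059 -0.037] open 0.0598 gf 0.0
radius 0.3879 torque(reaction) about nut -0.041 F tang 0.33 F rad 0.32
radius 0.3872 torque(reaction) about nut -0.245 F tang 0.74 F rad -0.08
pin [0.6592 0.047  0.0526] [[0.6616 0.0457 0.058 ]
 [0.6572 0.0461 0.058 ]]
(array([0.52774979, 0.314801  , 0.01801285]), np.float64(238.60334927840523))
```

View pics/end.png

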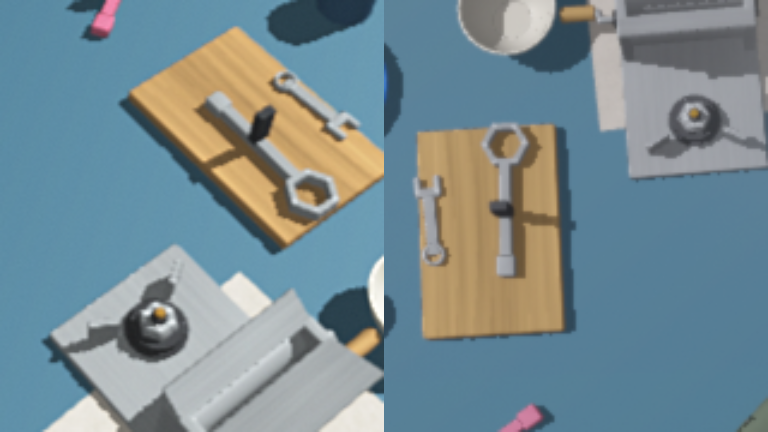

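The wrench lies flat in its old place, with its ring at (505, 145) in the right-hand view. The small wrench hasn't moved, and the pin has risen about 2.1 mm, which agrees with the nut being at its stop.

```bash
python3 -c "
from plant import close_job
print(close_job())"
```

```text
the job is handed in; nothing more can be done
None
```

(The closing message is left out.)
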